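Assemble a keyed plaster casting mould

ROBOT

A 7-joint arm with a two-finger parallel gripper is mounted at the origin on the work surface. World frame = base frame: x ahead of the robot, y to its left, z up, the work surface at z = 0. Lengths are in mm, angles in rad, forces in N, time in s.
With the tool pointing down it reaches from about 400 to 875 mm from the base axis. Payload 4.4 kg.
Tool frame: the origin (TCP) lies at the very end of the fingers, on their centre line; the grasp point (between the pads) lies 19 mm behind it; x points along the fingers, y is the direction in which the jaws open and shut, and the axes are right-handed (so a half turn about x gives the same grasp; the last joint's range is limited). The gripper opens to 85 mm and grips with 20 to 120 N. Pads are 22 mm wide; open, the fingers measure 114 mm over their backs; the gripper's body (76 mm by 85 mm) begins 54 mm behind the grasp point. The pads swing forward as they close: fully open they stand 13 mm farther back than shut.
Start: joints at [-1.184, 0.628, 0.038, 1.517, -0.027, 0.996, -0.02], TCP at [284.345, 584.522, 231.313] pointing down, gripper open.
Joint ranges: [-3.06, 3.06], [-0.37, 2.12], [-1.25, 1.32], [0.18, 2.47], [-1.1, 4.24], [0.23, 1.98], [-2.94, 2.94]. Speed limits (rad/s): [2.57, 2.57, 3.14, 3.14, 3.14, 3.14, 3.14].

INTERFACE

Orientations are given as [roll, pitch, yaw] about the fixed x, y, z axes, in that order (R = Rz(yaw) Ry(pitch) Rx(roll)).
In Python, from cell import readout, cams, order gives the robot as it stands. The module is installed in compiled form; this text tells all that it offers.
- The arm moves only by the shell command python3 -m creep 'ROWS'. ROWS is JSON, a list of rows, each a list of 3 entries, a list of its own where there are three numbers: the shift along the tool's x, y, z in units of 10 cm (1.0 is 10 cm), then the turn about the tool's x in units of pi/4 rad (1.0 is pi/4 rad), then the closure, from 0 (fully open) to 1 (shut). In form: [[[x, y, z], spin, gripper], ...]. A call has 1 to 20 rows; each row is the pose to reach, as a shift and turn from the pose commanded when the call began, along the tool's axes at that moment; what a row does not reach only later rows make up. A row lasts 1/10 s, in which the tool goes at most 50 mm and 8.59 degrees, less where a joint would pass 70% of its speed; a pose out of reach is approached as far as the arm can. A call with a number of a shift or a turn outside -1 to 1 is refused whole. A call with a gripper value outside its range is refused whole. The fingers move at their own pace and stop on an object; the grip force is fixed at half the most. Time passes only in rows, so rows that repeat a pose let the fingers close. It gives the time, the measured TCP pose, the force and the opening at its end, in the units of the state.
- readout.read_state(): the state, without advancing time (a new reading comes with each control period).
- cams.get_image(name): name is "scene" or "top"; returns the picture (420x560x3 uint8, blue, green, red); there is no depth.
- cams.get_calibration(name): a dict with "fx", "fy", "cx", "cy" (pixels), "R" (3x3) and "t" (3): a world point X has camera coordinates R X + t. Camera axes: x right, y down, z forward; pixel columns grow to the right and rows downward; lengths in mm; the calibration is good to about 2 mm. A picture is of the moment at which its call begins. get_calibration takes no time and is no camera call.
- order.finish_job(): hands the job in, once; it reports no verdict.
The state is a dict: "clock": time; "qpos": joint angles; "qd": joint speeds; "tau": joint torques, N m; "eef_pos": TCP position; "tool_rot": TCP orientation; "force": force on the tool from outside, world axes, zero at the start; "torque": the same for the moment, N m; "width": finger opening in mm.
Only numpy, scipy, OpenCV 4.12 (cv2) and the standard library are available. Lean on these libraries where they do the work, as an engineer would, in place of code of your own. Each camera call takes 0.05 s, during which the arm holds its last target.

TASK

Put the plaster casting mould together: seat the mould ring on the base, then the pouring collar on the ring, with the blue-marked ends all together, so that every lug drops into its notch and the parts lie flush. Lower each part gently rather than dropping it, let go, and leave the collar with the orange mark and everything else on the bench alone.

Things in the scene. Friction and masses are not known exactly. Their poses are not given: they have to be found in the camera images.
- mould_base: Off-white plaster mould base, a block 96 x 54 mm (x by y), fixed on a plywood board 128 x 82 x 12 mm with two low cleats. Origin on the table under its centre, z up; flat top 48 mm above the origin, with a 50 x 30 mm cavity and, at each end, a notch. Blue pencil stripes mark the wide-notch end, +x.
- base_wide_notch (a point): Middle of the floor of the base's wide notch, at its +x end: 37.5 mm wide (y), 11.5 mm deep, 16 mm long and open to the end face. The notch at the -x end is the same but 19.5 mm wide.
- mould_ring: Loose off-white plaster frame, 96 x 54 x 50 mm high with its lugs, about 0.2 kg, 50 x 30 mm window. Origin at the centre of its underside, level with the lugs' feet, z up; side walls 10 to 50 mm above it, to be gripped across the 54 mm (y). Seated, its origin is 38 mm above the base's, centred, x axes the same way; nearly 2 mm play each side. Top notches (wide at +x) as in the base.
- ring_wide_lug (a point): Foot of the ring's wide lug, under its blue-striped +x end: 34 mm wide (y), 10 mm deep, 14 mm long, flush with the end face, rounded edges. The lug at the -x end is 16 mm wide. The ring stands on both.
- mould_collar: Loose off-white plaster pouring collar, 96 x 54 x 44 mm high with its lugs, about 0.17 kg, round 30 mm hole in a flat top, no notches. Origin at the centre of its underside, level with the lugs' feet, z up; sides 10 to 44 mm above it, to be gripped across the 54 mm (y). Seated, its origin is 40 mm above the ring's, centred, x axes the same way; nearly 2 mm play each side.
- collar_wide_lug (a point): Foot of the collar's wide lug, under its blue-striped +x end (the stripe runs over the top edge too): same lugs as the ring's, 34 mm wide at +x, 16 mm at -x, 10 mm deep.
- odd_collar: Collar of another mould, not wanted: like the pouring collar but 80 x 54 x 44 mm and marked orange. Loose; origin at the centre of its underside.
- tea_cup: Loose grey-green glazed cup, 72 mm across, 70 mm high; origin at the centre of its underside. To be left alone.
- bisque_bowl: Loose pale bowl, 124 mm across, 55 mm high; origin at the centre of its underside. To be left alone.
- wood_rib: Loose light wooden throwing rib, a flat piece 85 x 45 x 8 mm; origin at the centre of its underside. To be left alone.
- glaze_jar: Loose amber glaze jar with a dark lid, 66 mm across, 85 mm high; origin at the centre of its underside. To be left alone.
- mallet: Loose mallet with a light wooden handle and dark head, about 240 mm long, lying flat along its x axis; origin on the table under it. To be left alone.
- soft_brush: Loose brush with a dark wooden handle, about 180 mm long, lying flat along its x axis; origin on the table under it. To be left alone.
There are look-alikes about, which are no part of the job. Leave any turquoise or yellow look-alike of the mould_base alone. Leave any pink look-alike of the mould_ring alone.

How it is judged:
By the outcome, as a careful person would: the job done as asked, in the order asked, and still so for the second after the job is handed in, with the robot touching nothing.
It also fails if it takes over 61 s, if anything falls off the work surface, if the arm or the gripper's body presses on something with over 40 N, if the wrist force passes 120 N, or if a joint passes its speed limit or range.

## Working session

There is one attempt and no reset: what is moved stays moved. The work goes in short steps, Python scripts to look and compute and a shell command to move; the robot and the scene stay as the last step left them, time stands still between calls to the robot, and variables do not carry over. Pictures are saved under pics/ and viewed, and the job is handed in when it is done.

```bash
mkdir -p pics; ls
python3 - <<'E'
from cell import readout, cams, order
import cv2
for n in("scene","top"):
    cv2.imwrite(f"pics/{n}0.png",cams.get_image(n)); print(n,cams.get_calibration(n))
print(readout.read_state())
E
```

```text
pics
scene {'fx': 409.70627282557973, 'fy': 409.70627282557973, 'cx': 281.8267883625445, 'cy': 205.7354718819564, 'R': array([[-0.84554393,  0.53390457, -0.00117217],
       [ 0.43240671,  0.68351081, -0.58807942],
       [-0.3131771 , -0.49775384, -0.80880234]]), 't': array([ 487.51311826, -185.18548354, 1423.92596426])}
top {'fx': 483.4708106986242, 'fy': 483.4708106986242, 'cx': 281.8520812500516, 'cy': 202.69511831175686, 'R': array([[ 0.02948292, -0.99926175,  0.02463139],
       [-0.98958275, -0.03265354, -0.14021313],
       [ 0.14091392, -0.02024091, -0.98981492]]), 't': array([ -43.08708752,  549.10542697, 1086.04956709])}
{'clock': 0.1, 'qpos': array([-1.1838521 ,  0.6292884 ,  0.03845073,  1.51827853, -0.026995  ,
        0.99630714, -0.02003056]), 'qd': array([-0.00016621, -0.00120376, -0.00014567, -0.00242542, -0.00048441,
       -0.00164181, -0.00168793]), 'tau': array([ 2.82223897e-03, -5.64521956e+01,  1.23014499e+00, -1.93971241e+01,
        1.12096989e-02,  5.41230620e-03,  2.10793149e-05]), 'eef_pos': array([284.05984431, 584.00881226, 230.45526377]), 'tool_rot': array([-1.55501281,  1.56903308, -2.00778996]), 'force': array([-0.24778904,  0.04212134,  0.40335438]), 'torque': array([-0.05205216,  0.00189719,  0.0328056 ]), 'width': 85.57065808327727}
```

View pics/scene0.png

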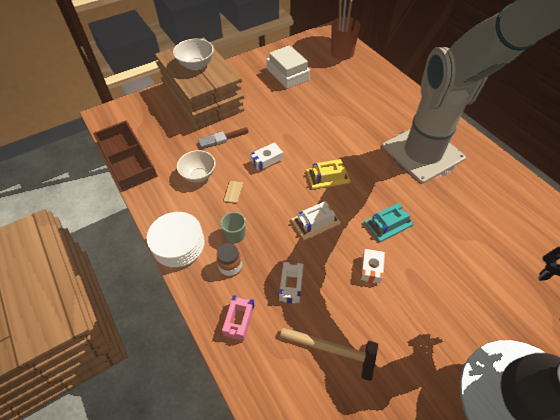

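View pics/top0.png

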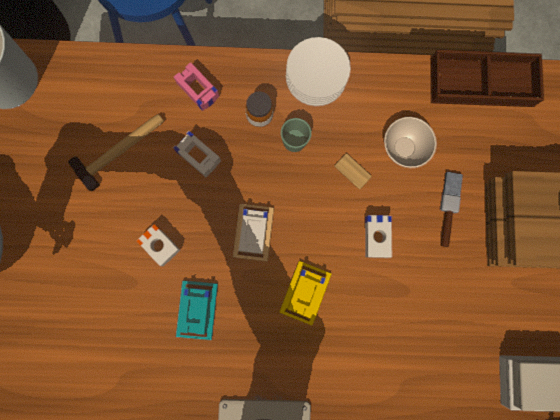

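The off-white ring is at top-view px (198,153), in shadow, and the pink one at (197,86) is the look-alike. The off-white base is at (253,231), with turquoise (197,309) and yellow (306,292) look-alikes. The blue-marked collar is at (379,236) and the orange one at (158,244). I'll confirm with an enlarged crop.

Run:
```python
import cv2,numpy as np
im=cv2.imread("pics/top0.png"); s=cv2.imread("pics/scene0.png")
def c(i,x,y,w=35,k=5.5):
    a=i[y-w:y+w,x-w:x+w]; a=cv2.resize(a,(260,260),interpolation=cv2.INTER_CUBIC); return np.clip(a.astype(float)*1.4,0,255).astype(np.uint8)
cv2.imwrite("pics/crop0.png",np.vstack([np.hstack([c(im,198,153),c(im,253,231),c(im,379,236)]),np.hstack([c(s,290,283),c(s,316,218),c(s,266,158)])]))
```

```text
(no output)
```

View pics/crop0.png

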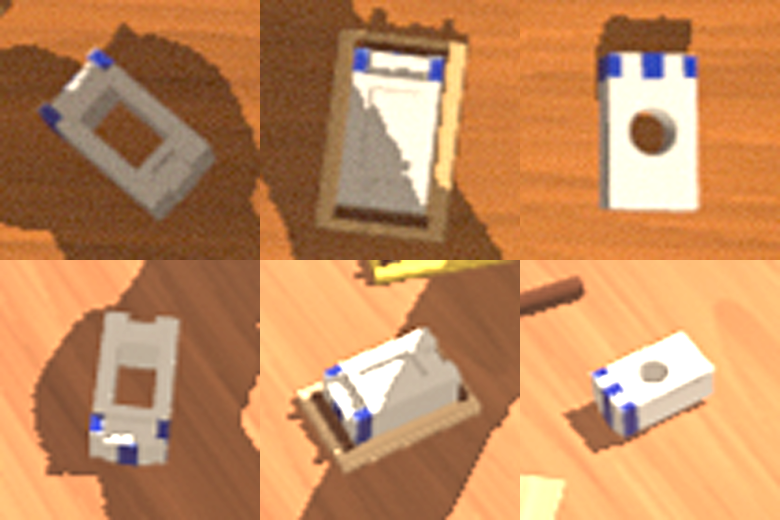

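```bash
cat > h.py <<'E'
import cv2,numpy as np
from scipy.optimize import minimize
from cell import readout,cams
K={n:cams.get_calibration(n) for n in("scene","top")}
def proj(n,X):
    k=K[n]; c=np.atleast_2d(X)@k["R"].T+k["t"]
    return np.stack([k["fx"]*c[:,0]/c[:,2]+k["cx"],k["fy"]*c[:,1]/c[:,2]+k["cy"]],1)
def ground(n,uv,z):
    k=K[n]; d=k["R"].T@np.array([(uv[0]-k["cx"])/k["fx"],(uv[1]-k["cy"])/k["fy"],1]); o=-k["R"].T@k["t"]
    return o+d*(z-o[2])/d[2]
def box(L,W,z0,z1):
    return np.array([[sx*L/2,sy*W/2,z] for sx in(-1,1) for sy in(-1,1) for z in(z0,z1)])
def pts(m,p,z=0):
    c,s=np.cos(p[2]),np.sin(p[2]); R=np.array([[c,-s,0],[s,c,0],[0,0,1]])
    return m@R.T+[p[0],p[1],z]
S=8
def plaster(im):
    h=cv2.cvtColor(im,cv2.COLOR_BGR2HSV).astype(int)
    b,g,r=[im[...,i].astype(int) for i in range(3)]
    return ((h[...,1]<75)&(h[...,2]>60))|((b>r+15)&(b>g+15))
def fit(ims,m,p0,z=0,win=45,maskf=plaster):
    ts={}
    for n,im in ims.items():
        c=proj(n,pts(m,p0,z)).mean(0).astype(int); x0,y0=c-win
        a=cv2.resize(im[y0:y0+2*win,x0:x0+2*win],None,fx=S,fy=S,interpolation=cv2.INTER_LINEAR)
        M=maskf(a).astype(np.uint8)
        M=cv2.morphologyEx(M,cv2.MORPH_CLOSE,np.ones((5,5)))
        nl,lab,st,ce=cv2.connectedComponentsWithStats(M)
        k=1+np.argmax(st[1:,4]-0.3*(np.hypot(*(ce[1:]-win*S).T))**2*.1)
        cs,_=cv2.findContours((lab==k).astype(np.uint8),cv2.RETR_EXTERNAL,cv2.CHAIN_APPROX_NONE)
        F=np.zeros(M.shape,np.uint8); cv2.drawContours(F,cs,-1,1,-1)
        ts[n]=(F,x0,y0,a)
    def rend(n,p):
        F,x0,y0,_=ts[n]; u=((proj(n,pts(m,p,z))-[x0,y0]+.5)*S-.5)
        h=cv2.convexHull(u.astype(np.float32)); o=np.zeros(F.shape,np.uint8)
        cv2.fillConvexPoly(o,np.round(h*16).astype(int),1,shift=4); return o
    def cost(p,ns=None): return sum((rend(n,[p[0],p[1],p[2]/50])!=ts[n][0]).sum()/ts[n][0].sum() for n in (ns or ts))
    out={}
    for ns in [list(ts)]+([[n] for n in ts] if len(ts)>1 else []):
        best=None
        x=np.array([p0[0],p0[1],p0[2]*50])
        for st in (12,4,1.5):
            r=minimize(cost,x,args=(ns,),method="Nelder-Mead",options=dict(initial_simplex=np.vstack([x,x+np.eye(3)*st]),xatol=.05)); x=r.x
        out["+".join(ns)]=(np.round([x[0],x[1],x[2]/50],3),round(r.fun,4))
    p=list(out.values())[0][0]
    vis=[]
    for n in ts:
        a=ts[n][3].copy(); o=rend(n,p)
        for mm,col in((ts[n][0],(0,255,0)),(o,(0,0,255))):
            cs,_=cv2.findContours(mm,cv2.RETR_EXTERNAL,cv2.CHAIN_APPROX_NONE); cv2.drawContours(a,cs,-1,col,1)
        vis.append(cv2.resize(a,(260,260)))
    return out,np.vstack(vis)
E
cat > m1.py <<'E'
from h import *
ims={n:cv2.imread(f"pics/{n}0.png") for n in("scene","top")}
V=[]
for nm,m,uv,z,yaw in(("ring",box(96,54,0,50),(198,153),50,.7),("base",box(96,54,14,48),(253,231),48,-.1),("collar",box(96,54,0,44),(379,236),44,0.)):
    g=ground("top",uv,z); o,v=fit(ims,m,[g[0],g[1],yaw]); V.append(v); print(nm,o)
cv2.imwrite("pics/fit0.png",np.hstack(V))
E
python3 m1.py
```

```text
ring {'scene+top': (array([660.609, 178.386,   0.89 ]), np.float64(0.1928)), 'scene': (array([659.996, 178.057,   0.899]), np.float64(0.0744)), 'top': (array([662.739, 179.662,   0.873]), np.float64(0.1015))}
base {'scene+top': (array([ 4.82599e+02,  3.92330e+01, -8.50000e-02]), np.float64(0.0904)), 'scene': (array([ 4.81018e+02,  3.95550e+01, -8.30000e-02]), np.float64(0.0467)), 'top': (array([ 4.83242e+02,  3.89620e+01, -8.40000e-02]), np.float64(0.0292))}
collar {'scene+top': (array([ 4.79988e+02, -2.54097e+02, -2.00000e-03]), np.float64(0.2396)), 'scene': (array([ 4.77228e+02, -2.57536e+02, -2.40000e-02]), np.float64(0.1237)), 'top': (array([ 4.81136e+02, -2.53493e+02,  5.00000e-03]), np.float64(0.08))}
```

View pics/fit0.png

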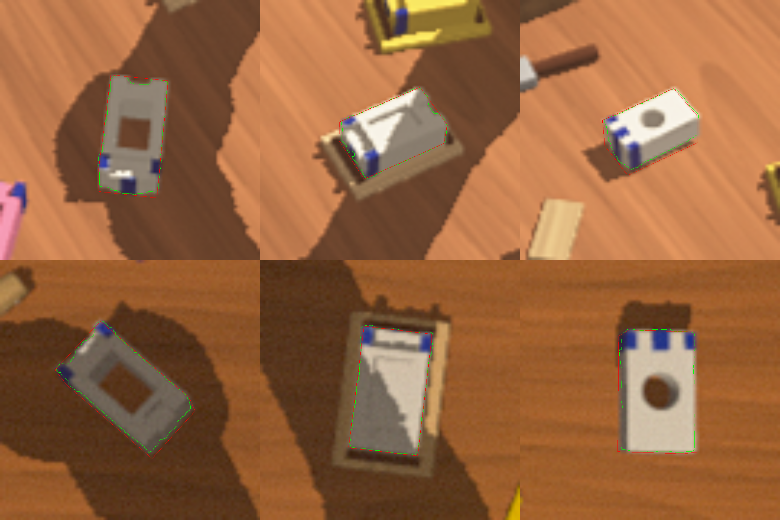

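```bash
cat > plan.py <<'E'
import sys,numpy as np
from scipy.spatial.transform import Rotation as Ro
from cell import readout
def plan(t,yaw):
    """t target TCP, yaw: the part's yaw; jaw (tool y) to lie along part's +-y"""
    s=readout.read_state(); R=Ro.from_euler("xyz",s["tool_rot"]).as_matrix()
    d=R.T@(np.array(t,float)-s["eef_pos"])
    y=np.arctan2(R[1,1],R[0,1]); want=yaw+np.pi/2
    turn=-((want-y+np.pi/2)%np.pi-np.pi/2)   # tool x is down
    print("t",round(s["clock"],2),"tcp",np.round(s["eef_pos"],1),"toolx",np.round(R[:,0],4),"jawyaw",round(y,3))
    print("shift",np.round(d/100,3),"turn",round(turn/(np.pi/4),3),"(alt %+.3f)"%((turn-np.sign(turn)*np.pi)/(np.pi/4)),"q",np.round(s["qpos"],2),"w",round(s["width"],1),"F",np.round(s["force"],1))
if __name__=="__main__":
    a=[float(v) for v in sys.argv[1:]]; plan(a[:3],a[3])
E
python3 plan.py 661 178.8 150 0.885
```

```text
t 0.1 tcp [284.1 584.  230.5] toolx [-7.0e-04 -1.6e-03 -1.0e+00] jawyaw 1.118
shift [ 0.808 -1.993  5.162] turn -1.703 (alt +2.297) q [-1.18  0.63  0.04  1.52 -0.03  1.   -0.02] w 85.6 F [-0.2  0.   0.4]
```

```bash
python3 -m creep '[[[0,-0.15,0.4],0.2,0],[[0,-0.35,0.9],0.5,0],[[0,-0.38,1],0.8,0],[[0,-0.38,1],0.8,0],[[0,-0.38,1],0.8,0]]'; python3 plan.py 661 178.8 150 0.885
```

```text
clock: 0.6
eef_pos: [358.0, 505.9, 231.0]
tool_rot: [-0.737, 1.57, -1.822]
force: [0.0, 0.3, 0.6]
width: 85.8
t 0.6 tcp [358.  505.9 231. ] toolx [-2.e-04 -8.e-04 -1.e+00] jawyaw 0.486
shift [0.812 1.15  4.307] turn 1.492 (alt -2.508) q [-1.13  0.59  0.21  1.61 -0.14  0.95 -0.38] w 85.8 F [0.  0.3 0.6]
```

```bash
python3 -m creep '[[[0,0.27,1],0.75,0],[[0,0.27,1],0.75,0],[[0,0.27,1],0.75,0],[[0,0.27,1],0.75,0],[[0,0.27,1],0.75,0]]'; python3 plan.py 661 178.8 150 0.885
```

```text
clock: 1.1
eef_pos: [427.9, 431.4, 230.8]
tool_rot: [-0.751, 1.57, -2.418]
force: [-0.9, 0.3, -0.3]
width: 85.6
t 1.1 tcp [427.9 431.4 230.8] toolx [-6.e-04 -6.e-04 -1.e+00] jawyaw -0.097
shift [0.808 2.564 2.288] turn 0.75 (alt -3.250) q [-1.07  0.59  0.37  1.65 -0.25  0.95 -0.7 ] w 85.6 F [-0.9  0.3 -0.3]
```

```bash
python3 -m creep '[[[0,1,0.9],0.74,0],[[0,1,0.9],0.74,0],[[0,1,0.9],0.74,0],[[0,1,0.9],0.74,0],[[0,1,0.9],0.74,0]]'; python3 plan.py 661 178.8 150 0.885
```

```text
clock: 1.6
eef_pos: [519.1, 331.4, 230.8]
tool_rot: [-0.234, 1.57, -2.482]
force: [-0.4, 0.8, -0.3]
width: 85.4
t 1.6 tcp [519.1 331.4 230.8] toolx [-7.e-04 -5.e-04 -1.e+00] jawyaw -0.677
shift [0.808 2.063 0.3  ] turn 0.011 (alt -3.989) q [-0.93  0.63  0.53  1.63 -0.37  0.98 -0.96] w 85.4 F [-0.4  0.8 -0.3]
```

```bash
cat > m2.py <<'E'
import sys
from h import *
tag=sys.argv[1]
ims={n:cams.get_image(n) for n in("scene","top")}
for n in ims: cv2.imwrite(f"pics/{n}{tag}.png",ims[n])
D={"ring":(box(96,54,0,50),(660.6,178.6),.885),"base":(box(96,54,14,48),(482.5,39.2),-.085),"collar":(box(96,54,0,44),(480,-254),0.)}
V=[]
for nm in sys.argv[2:]:
    m,g,yaw=D[nm]; o,v=fit(ims,m,[*g,yaw]); V.append(v); print(nm,o)
cv2.imwrite(f"pics/fit{tag}.png",np.hstack(V))
E
python3 m2.py 1 ring base collar
```

```text
ring {'scene+top': (array([660.182, 178.431,   0.883]), np.float64(0.1883)), 'scene': (array([659.716, 178.356,   0.89 ]), np.float64(0.0694)), 'top': (array([661.555, 178.677,   0.873]), np.float64(0.1067))}
base {'scene+top': (array([ 4.82493e+02,  3.97170e+01, -9.30000e-02]), np.float64(0.1069)), 'scene': (array([ 4.81341e+02,  3.98310e+01, -8.40000e-02]), np.float64(0.0453)), 'top': (array([ 4.83177e+02,  3.89170e+01, -8.70000e-02]), np.float64(0.0512))}
collar {'scene+top': (array([ 4.80036e+02, -2.54113e+02, -2.00000e-03]), np.float64(0.2377)), 'scene': (array([ 4.76360e+02, -2.58181e+02,  3.80000e-02]), np.float64(0.1213)), 'top': (array([ 4.81021e+02, -2.53535e+02, -2.00000e-03]), np.float64(0.08))}
```

View pics/fit1.png

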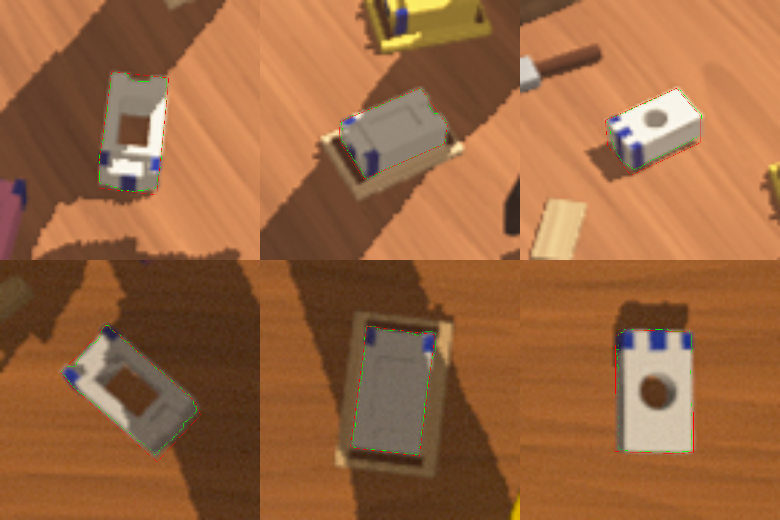

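View pics/top1.png

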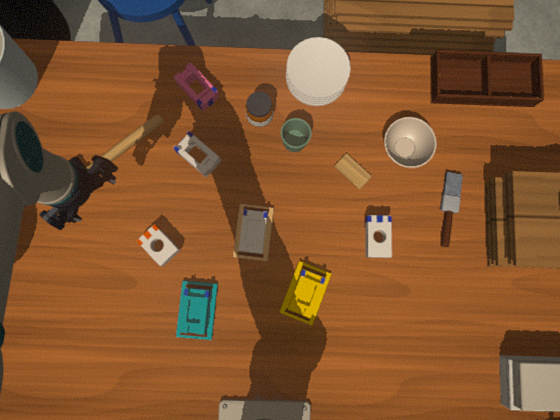

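```bash
python3 -m creep '[[[0,0.5,0.15],0,0],[[0,1,0.15],0,0],[[0,1,0.15],0,0],[[0,1,0.15],0,0]]'; python3 plan.py 660.6 178.5 130 0.883
```

```text
clock: 2.1
eef_pos: [587.6, 256.7, 231.1]
tool_rot: [-1.564, 1.57, 2.471]
force: [-0.8, 0.7, -0.4]
width: 85.2
t 2.1 tcp [587.6 256.7 231.1] toolx [-3.e-04  3.e-04 -1.e+00] jawyaw -0.678
shift [1.011 1.059 0.151] turn 0.012 (alt -3.988) q [-0.75  0.67  0.52  1.55 -0.37  1.02 -0.81] w 85.2 F [-0.8  0.7 -0.4]
```

```bash
python3 -m creep '[[[0,0.5,0.08],0,0],[[0,1,0.15],0.01,0],[[0.4,1,0.15],0.01,0],[[0.8,1,0.15],0.01,0],[[1,1,0.15],0.01,0],[[1,1,0.15],0.01,0]]'; python3 plan.py 660.6 178.5 15 0.883
```

```text
clock: 2.7
eef_pos: [651.6, 185.5, 127.3]
tool_rot: [-0.936, 1.563, 3.094]
force: [-0.3, 0.2, 0.4]
width: 85.5
t 2.7 tcp [651.6 185.5 127.3] toolx [-8.3e-03  4.0e-04 -1.0e+00] jawyaw -0.683
shift [ 1.123  0.121 -0.008] turn 0.007 (alt -3.993) q [-0.57  0.83  0.45  1.52 -0.43  0.9  -0.65] w 85.5 F [-0.3  0.2  0.4]
```

```bash
python3 -m creep '[[[0,0,0],0,0],[[0,0,0],0,0]]'; python3 plan.py 660.6 178.5 15 0.883
```

```text
clock: 2.9
eef_pos: [656.5, 183.9, 133.2]
tool_rot: [2.667, 1.568, 0.411]
force: [-0.3, -0.4, 1.3]
width: 85.4
t 2.9 tcp [656.5 183.9 133.2] toolx [ 0.0029  0.0013 -1.    ] jawyaw -0.686
shift [1.182 0.064 0.019] turn 0.002 (alt -3.998) q [-0.56  0.82  0.46  1.52 -0.43  0.9  -0.65] w 85.4 F [-0.3 -0.4  1.3]
```

```bash
python3 -m creep '[[[0.1,0.065,0.01],0,0],[[0.3,0.065,0.01],0,0],[[0.5,0.065,0.01],0,0],[[0.6,0.065,0.01],0,0],[[0.6,0.065,0.01],0,0],[[0.6,0.065,0.01],0,0],[[0.6,0.065,0.01],0,0]]'; python3 plan.py 660.6 178.5 15 0.883
```

```text
clock: 3.6
eef_pos: [661.0, 177.5, 72.5]
tool_rot: [2.467, 1.569, 0.208]
force: [-0.6, 0.2, 0.3]
width: 85.5
t 3.6 tcp [661.  177.5  72.5] toolx [ 2.2e-03  5.0e-04 -1.0e+00] jawyaw -0.688
shift [ 0.575 -0.01  -0.004] turn -0.001 (alt +3.999) q [-0.53  0.9   0.42  1.54 -0.47  0.8  -0.61] w 85.5 F [-0.6  0.2  0.3]
```

```bash
python3 -m creep '[[[0.15,0,0],0,0],[[0.3,0,0],0,0],[[0.45,0,0],0,0],[[0.55,0,0],0,0],[[0.57,0,0],0,0],[[0.57,0,0],0,0],[[0.57,0,0],0,0],[[0.57,0,0],0,0]]'; python3 plan.py 660.6 178.5 15 0.883
python3 - <<'E'
from h import *
a=cams.get_image("scene");b=cams.get_image("top")
cv2.imwrite("pics/g1.png",np.hstack([cv2.resize(a[210:350,220:360],(400,400)),cv2.resize(b[80:220,120:260],(400,400))]))
E
```

```text
clock: 4.4
eef_pos: [660.6, 177.6, 15.0]
tool_rot: [2.48, 1.569, 0.221]
force: [0.5, 0.3, 0.5]
width: 85.0
t 4.4 tcp [660.6 177.6  15. ] toolx [ 1.3e-03  3.0e-04 -1.0e+00] jawyaw -0.688
shift [ 0.    -0.006 -0.007] turn -0.001 (alt +3.999) q [-0.51  0.97  0.38  1.56 -0.5   0.71 -0.59] w 85.0 F [0.5 0.3 0.5]
```

View pics/g1.png

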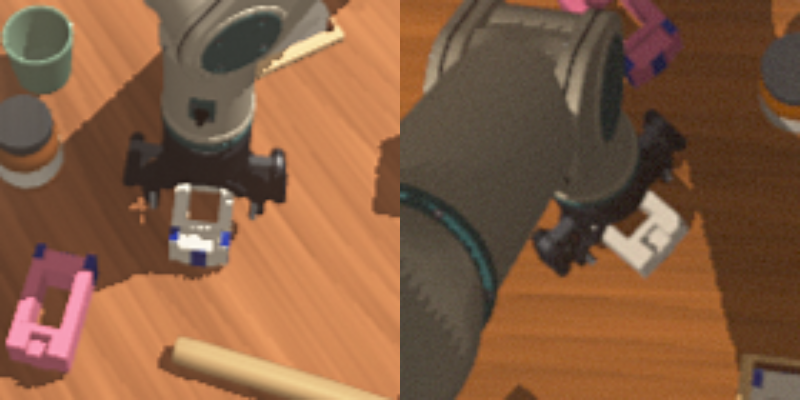

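The fingers straddle the ring, which is at scene px about (290,285), and the pink look-alike is clear of them. Closing now.

```bash
python3 -m creep '[[[0,0,0],0,0.3],[[0,0,0],0,0.4],[[0,0,0],0,0.6],[[0,0,0],0,0.8],[[0,0,0],0,1],[[0,0,0],0,1],[[0,0,0],0,1],[[0,0,0],0,1]]'; python3 -m creep '[[[-0.1,0,0],0,1],[[-0.25,0,0],0,1],[[-0.5,0,0],0,1],[[-0.8,0,0],0,1],[[-1,0,0],0,1],[[-1,0,0],0,1],[[-1,0,0],0,1]]';python3 plan.py 482.5 39.4 150 -0.087
```

```text
clock: 5.3
eef_pos: [660.3, 177.5, 14.8]
tool_rot: [2.557, 1.57, 0.297]
force: [-1.6, -0.3, 5.5]
width: 53.1
clock: 6.0
eef_pos: [659.8, 177.7, 114.5]
tool_rot: [-2.531, 1.57, 1.493]
force: [-0.6, -1.1, -2.1]
width: 53.0
t 6.0 tcp [659.8 177.7 114.5] toolx [ 0.e+00  4.e-04 -1.e+00] jawyaw -0.688
shift [-0.356 -0.491  2.194] turn 1.234 (alt -2.766) q [-0.55  0.85  0.45  1.52 -0.44  0.87 -0.63] w 53.0 F [-0.6 -1.1 -2.1]
```

```bash
python3 -m creep '[[[-0.15,-0.05,0.2],0.1,1],[[-0.25,-0.1,0.5],0.25,1],[[-0.3,-0.2,0.8],0.45,1],[[-0.35,-0.25,1],0.62,1],[[-0.35,-0.25,1],0.62,1],[[-0.35,-0.25,1],0.62,1],[[-0.35,-0.25,1],0.62,1]]'; python3 plan.py 482.5 39.4 150 -0.087
```

```text
clock: 6.7
eef_pos: [577.5, 117.1, 148.4]
tool_rot: [-0.712, 1.57, 2.828]
force: [-0.5, 0.0, -0.9]
width: 53.2
t 6.7 tcp [577.5 117.1 148.4] toolx [-6.e-04  2.e-04 -1.e+00] jawyaw -1.173
shift [-0.015  0.348  1.177] turn 0.617 (alt -3.383) q [-0.61  0.72  0.6   1.78 -0.54  0.81 -0.92] w 53.2 F [-0.5  0.  -0.9]
```

```bash
python3 -m creep '[[[0,0.05,0.2],0.1,1],[[0,0.15,0.5],0.25,1],[[0,0.25,0.8],0.45,1],[[0,0.3,1],0.6,1],[[0,0.3,1],0.617,1],[[0,0.3,1],0.617,1],[[0,0.3,1],0.617,1],[[0,0.3,1],0.617,1]]'; python3 plan.py 482.5 39.4 100 -0.087
```

```text
clock: 7.5
eef_pos: [497.5, 50.8, 149.1]
tool_rot: [-2.836, 1.57, 0.219]
force: [-0.8, -0.4, -3.0]
width: 53.2
t 7.5 tcp [497.5  50.8 149.1] toolx [ 6.e-04  1.e-04 -1.e+00] jawyaw -1.657
shift [0.491 0.126 0.139] turn 0.001 (alt -3.999) q [-0.63  0.65  0.72  2.03 -0.66  0.71 -1.14] w 53.2 F [-0.8 -0.4 -3. ]
```

```bash
python3 -m creep '[[[0,0.06,0.07],0,1],[[0.1,0.13,0.14],0,1],[[0.3,0.13,0.14],0,1],[[0.5,0.13,0.14],0,1],[[0.6,0.13,0.14],0,1],[[0.65,0.13,0.14],0,1],[[0.65,0.13,0.14],0,1],[[0.65,0.13,0.14],0,1]]'; python3 plan.py 482.5 39.4 53 -0.087;  python3 - <<'E'
from h import *
a=cams.get_image("scene");b=cams.get_image("top")
cv2.imwrite("pics/sA.png",a);cv2.imwrite("pics/tA.png",b)
cv2.imwrite("pics/g2.png",np.hstack([cv2.resize(a[150:270,250:370],(400,400)),cv2.resize(b[160:280,190:310],(400,400))]))
E
```

```text
clock: 8.3
eef_pos: [481.8, 38.1, 84.8]
tool_rot: [-3.107, 1.57, -0.054]
force: [0.9, -0.0, -2.3]
width: 53.2
t 8.3 tcp [481.8  38.1  84.8] toolx [ 1.e-03 -1.e-04 -1.e+00] jawyaw -1.66
shift [ 0.318 -0.014 -0.005] turn -0.003 (alt +3.997) q [-0.52  0.72  0.58  2.11 -0.79  0.54 -1.  ] w 53.2 F [ 0.9 -0.  -2.3]
```

View pics/g2.png

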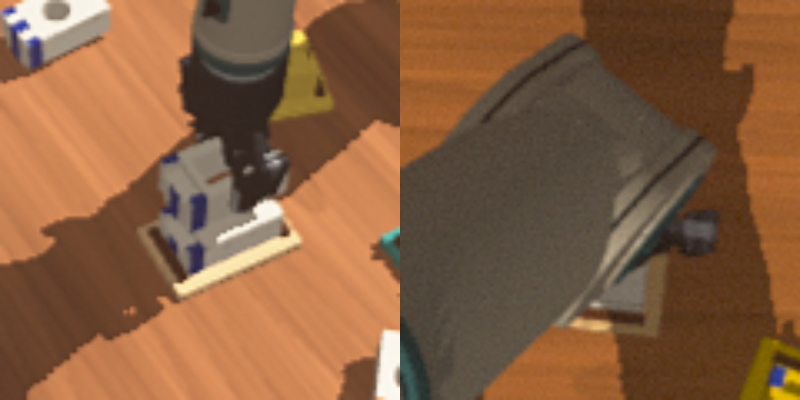

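```bash
cat > ov.py <<'E'
from h import *
def ov(im,n,x0,y0,w,boxes,k=8,dots=True):
    a=cv2.resize(im[y0:y0+w[1],x0:x0+w[0]],None,fx=k,fy=k,interpolation=cv2.INTER_CUBIC)
    E=[(0,1),(2,3),(4,5),(6,7),(0,2),(1,3),(4,6),(5,7),(0,4),(1,5),(2,6),(3,7)]
    for m,p,z,col in boxes:
        u=((proj(n,pts(m,p,z))-[x0,y0]+.5)*k)
        for i,j in E: cv2.line(a,tuple(int(v) for v in u[i]),tuple(int(v) for v in u[j]),col,1,cv2.LINE_AA)
    return a
E
python3 - <<'E'
from ov import *
a=cv2.imread("pics/sA.png")
B=(box(96,54,12,48),[481.3,39.7,-.086],0,(0,255,0)); R=(box(96,54,10,50),[481.3,39.7,-.086],69.8,(0,0,255))
cv2.imwrite("pics/ov1.png",ov(a,"scene",285,185,(70,65),[B,R],k=9))
E
```

```text
(no output)
```

View pics/ov1.png

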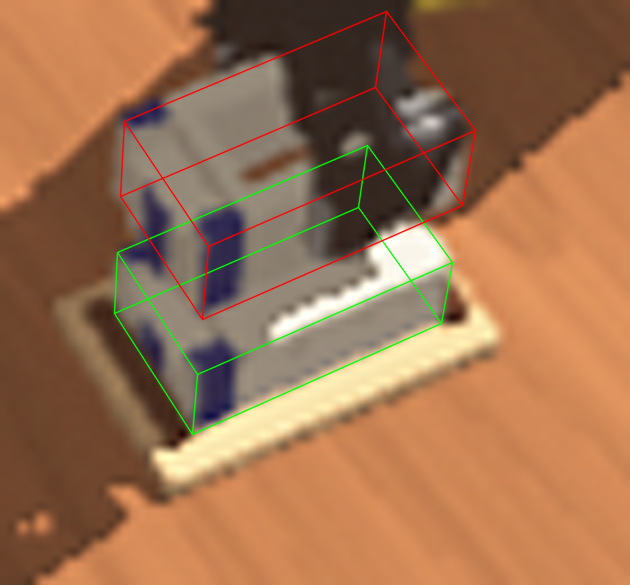

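Run:
```python
from ov import *
a=cv2.imread("pics/sA.png")
k=9;x0,y0=285,185
g=cv2.resize(a[y0:y0+65,x0:x0+70],None,fx=k,fy=k,interpolation=cv2.INTER_CUBIC)
p=[481.3,39.7,-.086]
def P(x,y,z,pp=p): return (proj("scene",pts(np.array([[x,y,z]]),pp))[0]-[x0,y0]+.5)*k
# rectify: near side (+y or -y?) of the end
for s in(1,-1): print(s,P(48,27*s,48),P(48,27*s,119.8))
# rectified top-plane patches (plane z=48 / z=119.8), 4px per mm
def rect(zt,dx=0,dy=0,s=1):
    c=[(10,-40),(60,-40),(60,40),(10,40)]
    src=np.float32([P(x,y,zt) for x,y in c]); dst=np.float32([[0,0],[250,0],[250,400],[0,400]])
    return cv2.warpPerspective(g,cv2.getPerspectiveTransform(src,dst),(250,400))
A=rect(48);B=rect(119.8)
for q in(A,B):
    for (x,y) in((48,27),(48,-27)): cv2.circle(q,(int((x-10)*5),int((y+40)*5)),2,(0,255,0),-1)
    cv2.rectangle(q,(-5,65),(190,335),(0,255,0),1)
cv2.imwrite("pics/rect1.png",np.hstack([A,B]))
```

```text
1 [197.81044224 374.59006387] [208.94288147 246.17830038]
-1 [117.43614973 252.71904305] [124.26552305 121.32560139]
```

View pics/rect1.png

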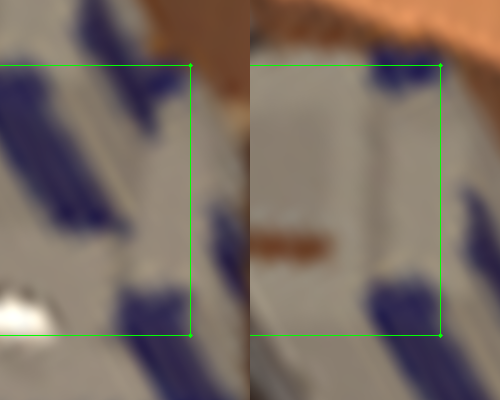

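```bash
python3 -m creep '[[[0,-0.016,0],0,1],[[0.05,-0.016,0],0,1],[[0.1,-0.016,0],0,1],[[0.15,-0.016,0],0,1],[[0.18,-0.016,0],0,1],[[0.2,-0.016,0],0,1],[[0.22,-0.016,0],0,1],[[0.24,-0.016,0],0,1],[[0.25,-0.016,0],0,1],[[0.26,-0.016,0],0,1],[[0.26,-0.016,0],0,1]]'; python3 plan.py 482.5 39.4 53 -0.087
```

```text
clock: 9.5
eef_pos: [481.5, 39.9, 58.2]
tool_rot: [-0.584, 1.571, 2.469]
force: [0.7, -0.1, -2.3]
width: 53.1
t 9.5 tcp [481.5  39.9  58.2] toolx [-1.e-04  1.e-04 -1.e+00] jawyaw -1.66
shift [ 0.052  0.004 -0.011] turn -0.003 (alt +3.997) q [-0.48  0.76  0.52  2.12 -0.84  0.48 -0.96] w 53.1 F [ 0.7 -0.1 -2.3]
```

The lugs are in the notches: TCP is 4.6 mm below the rim-contact height and no contact force shows. I'll go the last 5 mm gently.

```bash
python3 -m creep '[[[0.01,0,0],0,1],[[0.02,0,0],0,1],[[0.03,0,0],0,1],[[0.04,0,0],0,1],[[0.045,0,0],0,1],[[0.05,0,0],0,1],[[0.05,0,0],0,1],[[0.05,0,0],0,1]]'; python3 plan.py 482.5 39.4 52.8 -0.087
```

```text
clock: 10.3
eef_pos: [481.5, 39.8, 53.3]
tool_rot: [1.472, 1.571, -1.759]
force: [-0.1, 0.2, -1.7]
width: 53.2
t 10.3 tcp [481.5  39.8  53.3] toolx [-0. -0. -1.] jawyaw -1.66
shift [ 0.005  0.003 -0.01 ] turn -0.003 (alt +3.997) q [-0.47  0.77  0.51  2.12 -0.85  0.46 -0.95] w 53.2 F [-0.1  0.2 -1.7]
```

```bash
python3 -m creep '[[[0.003,0,0],0,1],[[0.006,0,0],0,1],[[0.009,0,0],0,1],[[0.012,0,0],0,1],[[0.012,0,0],0,1]]'; python3 plan.py 482.5 39.4 52.8 -0.087
```

```text
clock: 10.8
eef_pos: [481.5, 39.8, 52.7]
tool_rot: [-2.008, 1.57, 1.044]
force: [-2.2, -0.4, 7.0]
width: 53.3
t 10.8 tcp [481.5  39.8  52.7] toolx [ 4.e-04  7.e-04 -1.e+00] jawyaw -1.66
shift [-0.001  0.004 -0.01 ] turn -0.003 (alt +3.997) q [-0.47  0.77  0.51  2.13 -0.86  0.46 -0.95] w 53.3 F [-2.2 -0.4  7. ]
```

```bash
python3 -m creep '[[[0.008,0,0],0,0.9],[[0.006,0,0],0,0.7],[[0.006,0,0],0,0.5],[[0.006,0,0],0,0.3],[[0.006,0,0],0,0.1],[[0.006,0,0],0,0],[[0.006,0,0],0,0],[[0.006,0,0],0,0]]'; python3 plan.py 482.5 39.4 152.8 -0.087;  python3 -m creep '[[[-0.1,0,0],0,0],[[-0.3,0,0],0,0],[[-0.6,0,0],0,0],[[-0.9,0,0],0,0],[[-1,0,0],0,0],[[-1,0,0],0,0],[[-1,0,0],0,0]]'; python3 plan.py 480.5 -254 152.8 0
```

```text
clock: 11.6
eef_pos: [481.5, 39.8, 51.4]
tool_rot: [0.635, 1.571, -2.596]
force: [-0.0, 0.1, -0.4]
width: 85.3
t 11.6 tcp [481.5  39.8  51.4] toolx [-2.e-04 -1.e-04 -1.e+00] jawyaw -1.66
shift [-1.014  0.004 -0.01 ] turn -0.003 (alt +3.997) q [-0.47  0.77  0.5   2.13 -0.86  0.46 -0.95] w 85.3 F [-0.   0.1 -0.4]
clock: 12.3
eef_pos: [481.0, 40.3, 151.1]
tool_rot: [-0.369, 1.57, 2.684]
force: [-0.0, 0.6, 0.1]
width: 85.5
t 12.3 tcp [481.   40.3 151.1] toolx [-8.e-04  4.e-04 -1.e+00] jawyaw -1.659
shift [-0.018  2.931 -0.255] turn -0.113 (alt +3.887) q [-0.62  0.63  0.73  2.07 -0.66  0.69 -1.12] w 85.5 F [-0.   0.6  0.1]
```

```bash
python3 -m creep '[[[0,0.4,-0.05],0,0],[[0,0.8,-0.09],-0.05,0],[[0,1,-0.09],-0.11,0],[[0,1,-0.09],-0.11,0],[[0,1,-0.09],-0.11,0]]'; python3 plan.py 480.5 -254 152.8 0
```

```text
clock: 12.8
eef_pos: [480.8, -60.2, 150.5]
tool_rot: [-0.431, 1.568, 2.706]
force: [0.3, 0.8, 0.5]
width: 85.6
t 12.8 tcp [480.8 -60.2 150.5] toolx [-0.0023  0.0011 -1.    ] jawyaw -1.575
shift [-0.025  1.938 -0.006] turn -0.006 (alt +3.994) q [-0.38  0.61  0.68  2.06 -0.62  0.68 -0.87] w 85.6 F [0.3 0.8 0.5]
```

```bash
python3 -m creep '[[[0,0.5,0],0,0],[[0,0.9,0],0,0],[[0,0.9,0],0,0],[[0,0.9,0],0,0]]'; python3 plan.py 480.5 -254 152.8 0
python3 - <<'E'
from h import *
for n in("scene","top"): cv2.imwrite(f"pics/{n}B.png",cams.get_image(n))
E
```

```text
clock: 13.2
eef_pos: [481.1, -149.5, 150.8]
tool_rot: [-0.786, 1.569, 2.352]
force: [0.7, 0.2, -0.6]
width: 85.6
t 13.2 tcp [ 481.1 -149.5  150.8] toolx [-0.0014  0.0014 -1.    ] jawyaw -1.574
shift [-0.022  1.045  0.002] turn -0.004 (alt +3.996) q [-0.19  0.63  0.66  2.01 -0.6   0.7  -0.72] w 85.6 F [ 0.7  0.2 -0.6]
```

View pics/sceneB.png

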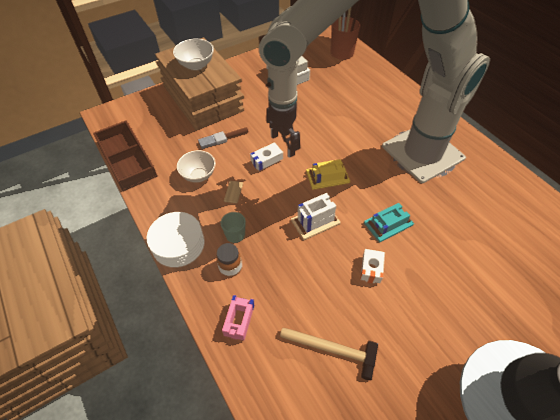

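View pics/topB.png

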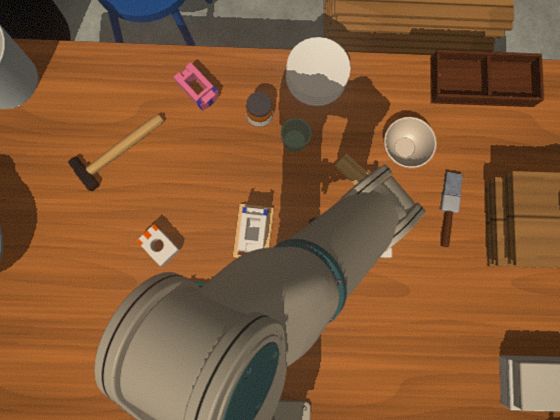

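The ring sits on the base at scene px (317,212) and top px (253,231), flush as far as I can see, with the other parts undisturbed. Next I'll check ring and collar overlays.

Run:
```python
from ov import *
a=cv2.imread("pics/sceneB.png");b=cv2.imread("pics/topB.png")
a1=cv2.imread("pics/scene1.png");b1=cv2.imread("pics/top1.png")
for z0 in(14,):
  o,v=fit({"scene":a,"top":b},box(96,54,14,88),[482,39.5,-.087]); print(o)
G=(0,255,0);Rd=(0,0,255)
C=[(box(96,54,0,44),[481,-253.5,0],0,G)]
S=[(box(96,54,12,48),[482,39.6,-.087],0,G),(box(96,54,10,50),[482.,39.6,-.087],38,Rd)]
r=lambda q:cv2.resize(q,(390,300))
cv2.imwrite("pics/ov2.png",np.vstack([np.hstack([r(ov(a1,"scene",240,130,(52,40),C)),r(ov(b1,"top",350,210,(65,50),C))]),np.hstack([r(ov(a,"scene",285,185,(65,50),S)),r(ov(b,"top",220,198,(84,65),S))])]))
```

```text
{'scene+top': (array([ 4.81438e+02,  3.87680e+01, -8.30000e-02]), np.float64(0.6227)), 'scene': (array([ 4.81052e+02,  3.88270e+01, -8.40000e-02]), np.float64(0.0419)), 'top': (array([ 4.82604e+02,  3.86640e+01, -8.00000e-02]), np.float64(0.5772))}
```

View pics/ov2.png

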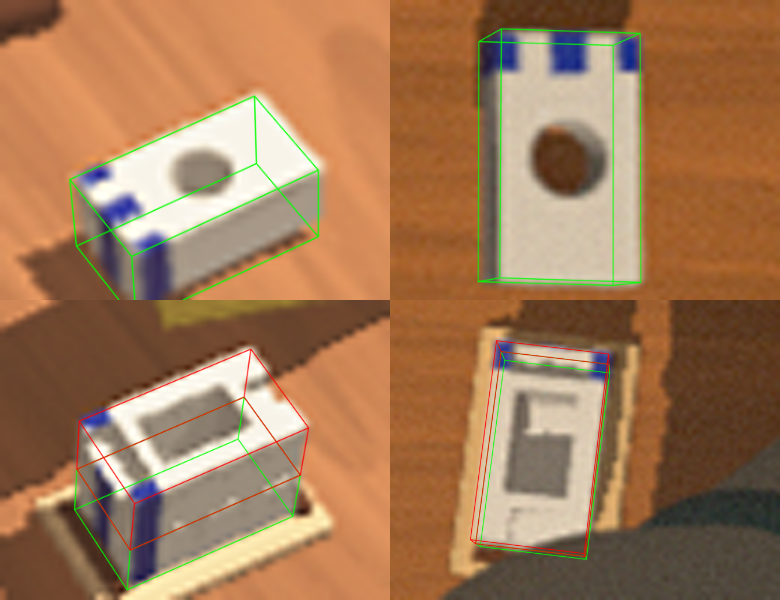

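```bash
python3 -m creep '[[[0,0.5,0],0,0],[[0,1,0.01],0,0],[[0.1,1.045,0.01],0,0],[[0.3,1.045,0.01],0,0],[[0.6,1.045,0.01],0,0],[[0.7,1.045,0.01],0,0],[[0.7,1.045,0.01],0,0]]'; python3 -m creep '[[[0,0.5,0],0,0],[[0,1,0.01],0,0],[[0.1,1,0.01],0,0],[[0.3,1,0.01],0,0],[[0.6,1,0.01],0,0],[[0.7,1,0.01],0,0],[[0.7,1,0.01],0,0],[[0.7,1,0.01],0,0]]'; python3 plan.py 480.2 -254 13 0
```

```text
clock: 14.1
eef_pos: [480.6, -250.0, 82.0]
tool_rot: [2.786, 1.57, -0.358]
force: [-0.2, -0.2, 0.6]
width: 85.3
t 14.1 tcp [ 480.6 -250.    82. ] toolx [ 3.e-04 -1.e-04 -1.e+00] jawyaw -1.572
shift [0.69  0.04  0.004] turn -0.002 (alt +3.998) q [ 0.08  0.76  0.54  1.96 -0.68  0.61 -0.49] w 85.3 F [-0.2 -0.2  0.6]out of range
```

The first call was refused because a shift was over 1. The second one executed as meant, with the TCP now over the collar at z = 82. Next: descend, then grip.

```bash
python3 -m creep '[[[0.05,0.04,0.004],0,0],[[0.2,0.04,0.004],0,0],[[0.35,0.04,0.004],0,0],[[0.5,0.04,0.004],0,0],[[0.6,0.04,0.004],0,0],[[0.67,0.04,0.004],0,0],[[0.68,0.04,0.004],0,0],[[0.68,0.04,0.004],0,0]]'; python3 plan.py 480.2 -254 13 0;python3 - <<'E'
from h import *
a=cams.get_image("scene");b=cams.get_image("top")
cv2.imwrite("pics/g3.png",np.hstack([cv2.resize(a[100:220,210:330],(400,400)),cv2.resize(b[170:290,310:430],(400,400))]))
E
```

```text
clock: 14.9
eef_pos: [479.8, -254.8, 13.8]
tool_rot: [2.549, 1.57, -0.596]
force: [0.3, -0.3, 0.2]
width: 85.7
t 14.9 tcp [ 479.8 -254.8   13.8] toolx [ 4.e-04 -3.e-04 -1.e+00] jawyaw -1.574
shift [ 0.008 -0.008 -0.004] turn -0.004 (alt +3.996) q [ 0.16  0.87  0.43  1.97 -0.77  0.47 -0.41] w 85.7 F [ 0.3 -0.3  0.2]
```

View pics/g3.png

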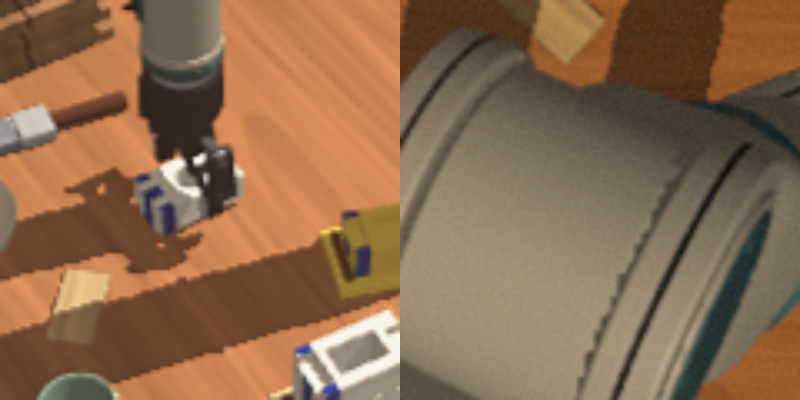

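```bash
python3 -m creep '[[[0,-0.006,0],0,0.3],[[0,-0.006,0],0,0.4],[[0,-0.006,0],0,0.6],[[0,-0.006,0],0,0.8],[[0,-0.006,0],0,1],[[0,-0.006,0],0,1],[[0,-0.006,0],0,1],[[0,-0.006,0],0,1]]';python3 plan.py 480.2 -254 13 0; python3 -m creep '[[[-0.1,0,0],0,1],[[-0.25,0,0],0,1],[[-0.5,0,0],0,1],[[-0.8,0,0],0,1],[[-1,0,0],0,1],[[-1,0,0],0,1]]';python3 -m creep '[[[-0.3,0,0],0,1],[[-0.6,0,0],0,1],[[-0.75,0,0],0,1],[[-0.75,0,0],0,1],[[-0.75,0,0],0,1]]';python3 plan.py 481.5 39.5 187 -0.087
```

```text
clock: 15.8
eef_pos: [479.9, -253.7, 14.1]
tool_rot: [-2.637, 1.57, 0.502]
force: [-0.9, 1.8, 5.3]
width: 53.5
t 15.8 tcp [ 479.9 -253.7   14.1] toolx [ 7.e-04  4.e-04 -1.e+00] jawyaw -1.573
shift [ 0.011  0.003 -0.003] turn -0.003 (alt +3.997) q [ 0.16  0.86  0.43  1.97 -0.77  0.47 -0.41] w 53.5 F [-0.9  1.8  5.3]
clock: 16.4
eef_pos: [481.0, -255.1, 116.2]
tool_rot: [2.606, 1.566, -0.538]
force: [-0.2, -0.2, -2.4]
width: 53.1
clock: 16.9
eef_pos: [479.2, -253.3, 187.4]
tool_rot: [-0.702, 1.569, 2.437]
force: [0.1, -0.0, -2.1]
width: 53.2
t 16.9 tcp [ 479.2 -253.3  187.4] toolx [-0.0012  0.001  -1.    ] jawyaw -1.573
shift [ 0.007 -2.928 -0.016] turn 0.108 (alt -3.892) q [-0.01  0.63  0.7   1.88 -0.53  0.83 -0.61] w 53.2 F [ 0.1 -0.  -2.1]
```

```bash
python3 -m creep '[[[0,-0.2,0],0,1],[[0,-0.5,0],0,1],[[0,-0.8,0],0,1],[[0,-1,0],0,1],[[0,-1,0],0,1],[[0,-1,0],0,1]]'; python3 -m creep '[[[0,-0.2,0],0.02,1],[[0,-0.5,0],0.05,1],[[0,-0.8,-0.01],0.108,1],[[0,-1,-0.01],0.108,1],[[0,-1,-0.01],0.108,1],[[0,-1,-0.01],0.108,1]]'; python3 plan.py 481.5 39.5 125 -0.087
```

```text
clock: 17.5
eef_pos: [479.3, -153.7, 187.4]
tool_rot: [0.092, 1.569, -3.052]
force: [0.1, -0.2, -2.0]
width: 52.8
clock: 18.1
eef_pos: [481.2, -55.3, 188.2]
tool_rot: [1.539, 1.569, -1.691]
force: [-0.0, -0.9, -2.1]
width: 53.3
t 18.1 tcp [481.2 -55.3 188.2] toolx [-2.0e-04 -1.4e-03 -1.0e+00] jawyaw -1.659
shift [ 0.631 -0.945  0.08 ] turn -0.002 (alt +3.998) q [-0.46  0.57  0.77  2.03 -0.57  0.77 -1.  ] w 53.3 F [-0.  -0.9 -2.1]
```

```bash
python3 -m creep '[[[0,-0.2,0.02],0,1],[[0,-0.5,0.05],0,1],[[0,-0.8,0.08],0,1],[[0.1,-0.945,0.08],0,1],[[0.3,-0.945,0.08],0,1],[[0.5,-0.945,0.08],0,1],[[0.6,-0.945,0.08],0,1],[[0.63,-0.945,0.08],0,1],[[0.63,-0.945,0.08],0,1],[[0.63,-0.945,0.08],0,1]]'; python3 plan.py 481.5 39.5 92 -0.087
python3 - <<'E'
from ov import *
for n in("scene","top"): cv2.imwrite(f"pics/{n}C.png",cams.get_image(n))
s=readout.read_state(); e=s["eef_pos"]
a=cv2.imread("pics/sceneC.png")
k=9;x0,y0=280,165
p=[481.3,39.3,-.087]
Bx=[(box(96,54,10,50),p,38,(0,255,0)),(box(96,54,10,44),p,e[2]-14.1,(0,0,255))]
cv2.imwrite("pics/ov3.png",ov(a,"scene",x0,y0,(72,66),Bx,k=9))
g=cv2.resize(a[y0:y0+66,x0:x0+72],None,fx=k,fy=k,interpolation=cv2.INTER_CUBIC)
def P(x,y,z): return (proj("scene",pts(np.array([[x,y,z]]),p))[0]-[x0,y0]+.5)*k
def rect(zt):
    c=[(10,-40),(60,-40),(60,40),(10,40)]
    src=np.float32([P(x,y,zt) for x,y in c]); dst=np.float32([[0,0],[250,0],[250,400],[0,400]])
    q=cv2.warpPerspective(g,cv2.getPerspectiveTransform(src,dst),(250,400)); cv2.rectangle(q,(-5,65),(190,335),(0,255,0),1); return q
cv2.imwrite("pics/rect2.png",np.hstack([rect(88),rect(e[2]-14.1+44)]))
E
```

```text
clock: 19.1
eef_pos: [482.1, 40.2, 126.0]
tool_rot: [3.055, 1.57, -0.175]
force: [-0.6, 0.1, -0.9]
width: 53.1
t 19.1 tcp [482.1  40.2 126. ] toolx [ 1.2e-03 -2.0e-04 -1.0e+00] jawyaw -1.659
shift [0.34  0.008 0.006] turn -0.002 (alt +3.998) q [-0.58  0.66  0.67  2.09 -0.7   0.63 -1.08] w 53.1 F [-0.6  0.1 -0.9]
```

View pics/ov3.png

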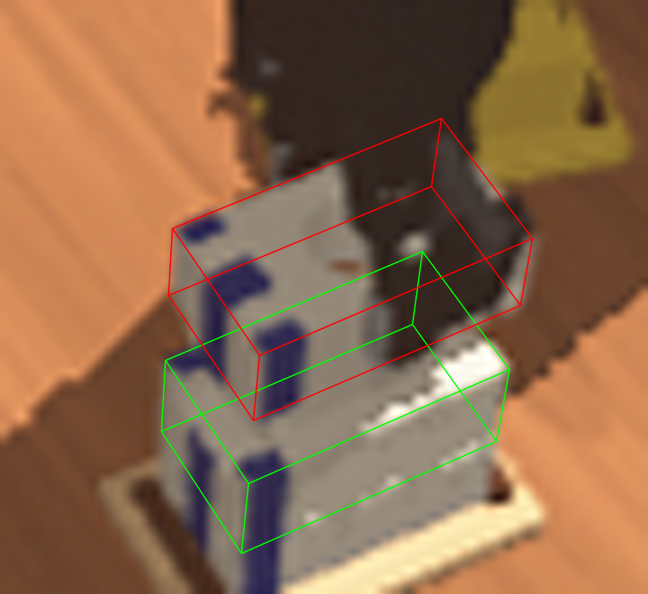

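View pics/rect2.png

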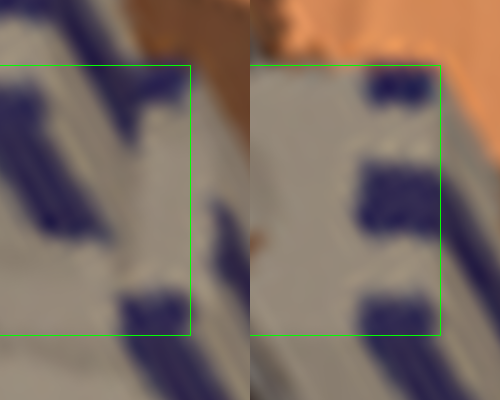

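```bash
python3 -m creep '[[[0,0.004,-0.004],0,1],[[0.05,0.004,-0.004],0,1],[[0.1,0.004,-0.004],0,1],[[0.15,0.004,-0.004],0,1],[[0.18,0.004,-0.004],0,1],[[0.2,0.004,-0.004],0,1],[[0.22,0.004,-0.004],0,1],[[0.24,0.004,-0.004],0,1],[[0.26,0.004,-0.004],0,1],[[0.28,0.004,-0.004],0,1],[[0.28,0.004,-0.004],0,1]]'; python3 plan.py 481.5 39.5 92 -0.087
```

```text
clock: 20.3
eef_pos: [481.7, 40.5, 97.3]
tool_rot: [-0.02, 1.57, 3.034]
force: [-0.6, 0.0, -1.4]
width: 52.9
t 20.3 tcp [481.7  40.5  97.3] toolx [-4.e-04  0.e+00 -1.e+00] jawyaw -1.658
shift [0.053 0.01  0.001] turn -0.001 (alt +3.999) q [-0.54  0.7   0.61  2.1  -0.76  0.57 -1.03] w 52.9 F [-0.6  0.  -1.4]
```

Below the rim contact height (about 102) with no force, so the lugs are entering. I'll lower gently.

```bash
python3 -m creep '[[[0.01,0.004,0],0,1],[[0.02,0.004,0],0,1],[[0.03,0.004,0],0,1],[[0.04,0.004,0],0,1],[[0.045,0.004,0],0,1],[[0.05,0.004,0],0,1],[[0.054,0.004,0],0,1],[[0.058,0.004,0],0,1],[[0.06,0.004,0],0,1]]'; python3 plan.py 481.5 39.5 92 -0.087
```

```text
clock: 21.2
eef_pos: [481.8, 40.0, 92.1]
tool_rot: [-1.868, 1.57, 1.186]
force: [-1.9, 1.0, 9.9]
width: 53.1
t 21.2 tcp [481.8  40.   92.1] toolx [ 3.e-04  7.e-04 -1.e+00] jawyaw -1.658
shift [0.001 0.006 0.003] turn -0.001 (alt +3.999) q [-0.53  0.71  0.6   2.11 -0.77  0.55 -1.02] w 53.1 F [-1.9  1.   9.9]
```

```bash
python3 -m creep '[[[-0.002,0,0],0,0.9],[[-0.004,0,0],0,0.7],[[-0.004,0,0],0,0.5],[[-0.004,0,0],0,0.3],[[-0.004,0,0],0,0.1],[[-0.004,0,0],0,0],[[-0.004,0,0],0,0],[[-0.004,0,0],0,0]]'; python3 -m creep '[[[-0.1,0,0],0,0],[[-0.3,0,0],0,0],[[-0.6,0,0],0,0],[[-0.9,0,0],0,0],[[-1,0,0],0,0],[[-1,0,0],0,0],[[-1,0,0],0,0]]'; python3 -m creep '[[[0,0.4,0],0,0],[[0,0.8,0],0,0],[[0,1,0],0,0],[[0,1,0],0,0],[[0,1,0],0,0]]'; python3 -m creep '[[[0,0.4,0],0,0],[[0,0.8,0],0,0],[[0,1,0],0,0],[[0,1,0],0,0],[[0,1,0],0,0]]'
python3 - <<'E'
from ov import *
a=cams.get_image("scene");b=cams.get_image("top")
cv2.imwrite("pics/sceneD.png",a);cv2.imwrite("pics/topD.png",b)
p=[481.7,39.5,-.087];G=(0,255,0);Rd=(0,0,255)
S=[(box(96,54,10,50),p,38,G),(box(96,54,10,44),p,78,Rd)]
r=lambda q:cv2.resize(q,(400,400))
cv2.imwrite("pics/ov4.png",np.vstack([np.hstack([r(ov(a,"scene",280,170,(66,66),[])),r(ov(b,"top",220,190,(70,70),[]))])]))
cv2.imwrite("pics/ov5.png",r(ov(a,"scene",280,170,(66,66),S)))
E
```

```text
clock: 22.0
eef_pos: [481.8, 40.1, 91.8]
tool_rot: [0.744, 1.571, -2.485]
force: [-0.6, -0.6, -0.9]
width: 85.4
clock: 22.7
eef_pos: [481.3, 40.5, 191.4]
tool_rot: [-0.334, 1.57, 2.72]
force: [-0.3, 0.6, -0.3]
width: 85.3
clock: 23.2
eef_pos: [472.3, -59.2, 190.9]
tool_rot: [-0.26, 1.568, 2.793]
force: [1.0, 0.8, -0.3]
width: 85.7
clock: 23.7
eef_pos: [464.3, -157.3, 191.2]
tool_rot: [-0.806, 1.569, 2.25]
force: [0.2, -0.3, -0.1]
width: 85.3
```

View pics/ov4.png

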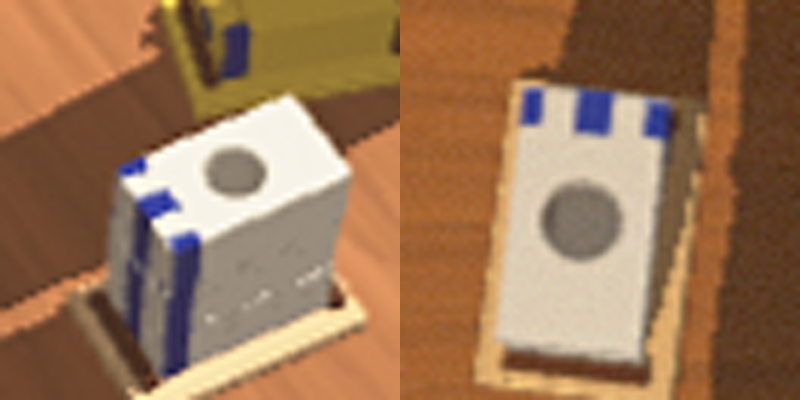

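View pics/ov5.png

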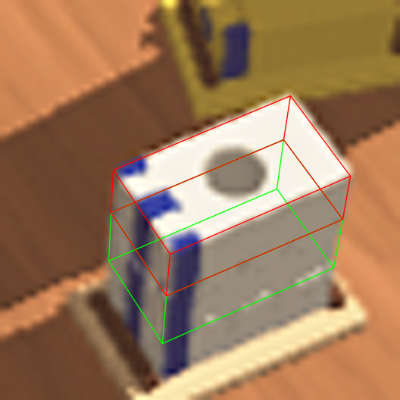

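View pics/sceneD.png

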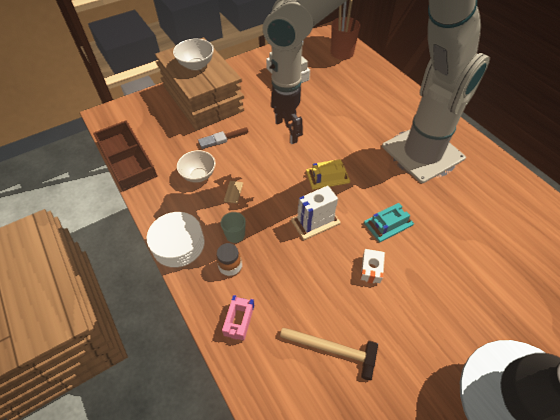

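The stack at scene px (318,210) is flush: the collar top matches the seated model and the blue stripes form continuous lines. Everything else is where it was, and the gripper is clear. Handing in.

```bash
python3 -c "
from cell import order
print(order.finish_job())"
```

```text
the job is handed in; nothing more can be done
None
```

The mould is together: the ring sits on the base and the blue-marked collar sits on the ring, with all the blue-marked ends together. I lowered both parts slowly and let go of each. The job was handed in at about 24 s of the 61 s allowed.

**Seating checks:** Each part met light contact at the height expected when seated. The tool tip (TCP) was at 52.7 mm for the ring (expected 52.8) and 92.1 mm for the collar (expected 92.1). Force readings at contact were about 7 N and 10 N.

**Last pictures:** The stack looks flush, the blue stripes run straight through all three parts, and the outline of a fully seated stack matches the collar. The look-alikes, the orange-marked collar and the other bench items were where they started, and the gripper was well clear.

**What failed or disagreed:**
- The two cameras differed by about 2 mm in x, so I used values between them. The collar's scene-only fit was poor, about 4 mm off the top view.
- Just before I lowered the collar, the picture and the arm's own reading differed by about 1 mm in x. I split the difference, and it went in without touching the rim.
- The joint two-camera fit of the seated ring was no use because the arm hid part of the top view. I relied on the scene view instead.
- One move command was refused because a shift was over the limit. Nothing moved, and the corrected command did the job.

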